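# Slide the mortar past its sprung shelf stop

## Robot

A 6-joint arm with a two-finger parallel gripper is mounted at the origin on the work surface. World frame = base frame: x ahead of the robot, y to its left, z up, the work surface at z = 0. Lengths are in m, angles in rad, forces in N, time in s.
With the tool pointing down it reaches from about 0.25 to 0.725 m from the base axis. Payload 4 kg.
Tool frame: the origin (TCP) lies on the centre line of the jaws, within the pads' length; the fingertips stand 11 mm ahead of it and the grasp point (between the pads) lies 8 mm behind it; z points along the fingers, x is the direction in which the jaws open and shut, and the axes are right-handed (so a half turn about z gives the same grasp; the last joint's range is limited). The gripper opens to 85 mm and grips with 20 to 120 N. Pads are 22 mm wide; open, the fingers measure 114 mm over their backs; the gripper's body (76 mm by 85 mm) begins 54 mm behind the grasp point. The pads swing forward as they close: fully open they stand 13 mm farther back than shut.
Start: joints at [-1.305, 0.241, 0.005, 1.335, 0, 1.571], TCP at [0.131, -0.482, 0.242] pointing down, gripper open.
Joint ranges: [-2.72, 2.72], [-1.05, 1.87], [-1.09, 1.28], [-1.99, 2.15], [-1.42, 1.44], [-3.14, 3.14]. Speed limits (rad/s): [2.79, 2.79, 3.14, 3.14, 3.14, 3.14].

## Interface

Orientations are given as a unit quaternion [x, y, z, w].
In Python, from workcell import bot, viewer, order gives the robot as it stands. The module is installed in compiled form; this text tells all that it offers.
- The arm moves only by the tool send_rows, never from a script. Its argument "increments" is a list that holds one entry, the list of rows, each a list of 4 numbers: the shift along the tool's x, y, z in m, then the turn about the tool's z in degrees. A call has exactly 8 rows; each row shifts and turns the pose as measured when the row begins, along the tool's axes as they then stand; what a row does not reach is not made up. A row lasts 1/10 s, in which the tool goes at most 50 mm and 8.59 degrees, less where a joint would pass 70% of its speed; a pose out of reach is approached as far as the arm can. A call is refused whole if a number of a shift passes 0.05 or a number of a turn 8.59, either way. A call with a gripper value outside its range is refused whole. "hand" is the closure, from -1 (fully open) to 1 (shut), so that 0 is half open, set as the call begins (left out, the last holds). The fingers move at their own pace and stop on an object; the grip force is fixed at half the most. Time passes only in rows, so rows that do not move let the fingers close, or fill a call up. It gives the time, the measured TCP pose, the force and the opening at its end, in the units of the state.
- bot.get_obs(): the state, without advancing time (a new reading comes with each control period).
- viewer.camera(name): name is "side" or "top" or "wrist"; returns a dict with "image" (420x560x3 uint8, red, green, blue), "range_z" (420x560 float32, m along the optical axis (not along the pixel's ray), 0 where there is no reading), "camera_matrix" (3x3 intrinsics, pixels), "eye" and "rotation" of the camera in the world. Camera axes: x right, y down, z forward; pixel columns grow to the right and rows downward; lengths in m; the calibration is good to about 2 mm. A picture is of the moment at which its call begins.
- order.job_done(): hands the job in, once; it reports no verdict.
The state is a dict: "clock": time; "joint_pos": joint angles; "joint_vel": joint speeds; "tau": joint torques, N m; "eef_pos": TCP position; "tool_rot": TCP orientation; "ft_force": force on the tool from outside, world axes, zero at the start; "ft_torque": the same for the moment, N m; "grip_width": finger opening in m.
Only numpy, scipy, OpenCV 4.12 (cv2) and the standard library are available. Lean on these libraries where they do the work, as an engineer would, in place of code of your own. Each camera call takes 0.05 s, during which the arm holds its last target.

## Task

Move the granite mortar into the closed bay at the far end of its track on the teak shelf by pushing it along: with a fingertip press the springy steel plate in the slot down behind the mortar, and keep it down while you push the mortar along the track, until it is wholly past the two stop teeth. Then let the plate go so that the teeth spring up behind the mortar and lock it in the bay. Do not lift or tip the mortar, and leave the things on the back of the shelf alone.

Things in the scene. Friction and masses are not known exactly. Their poses are not given: they have to be found in the camera images.
- stop_line (a point): Fixed point on the teak shelf's top surface (70 mm above the counter), on the track's centre line, half-way between the two stop teeth. z is up; +y runs along the track the way the mortar must go (at zero yaw to the robot's left); +x runs across it to the back of the shelf. All y and x below are in this frame. Bystanders stand on the shelf at x above +80 mm.
- shelf: The fixed shelf, axes as stop_line, origin on the counter under the track's centre line, 33 mm before stop_line. Track: two dark wooden fences 124 mm apart inside, 14 mm high and thick, open at y = -243 mm. In the middle a slot 52 mm wide, y = -225 to +52 mm, holds the sprung plate; the mortar stands on the wood either side of it.
- bay_end (a point): Middle of the foot of the end fence's inner face (14 mm high), at y = +148 mm on the centre line, on the shelf's top: the closed far end of the track. The mortar's centre can come no nearer than 60 mm to it (y = +88 mm).
- stop_plate (a joint): Springy steel plate in the slot, in m: 0 = up, 0.014 = fully down. A strip 46 mm wide, y = -221 to +48 mm, going straight down as one piece wherever it is pressed. Its top lies 2 mm below the shelf's top when up, 16 mm when fully down. About 3 N at first, 8 N fully down; it springs up by itself. A fingertip can slide along it under the push.
- plate_end (a point): Point on the middle of the plate's top, at y = -198 mm, near the open end of the track, behind the mortar; goes down with the plate.
- tooth (a point): Centre of the top of one of the plate's two square teeth (10 x 10 mm), at x = +34 mm, y = 0; the other is at x = -34 mm. They go down with the plate: 8 mm above the shelf's top when it is up, 6 mm below when fully down. They must stay below the shelf's top while any of the mortar is over them. 58 mm is free between them: a fingertip on the plate passes.
- mortar: Squat round grey granite mortar, open at the top, 120 mm across (116 mm at foot and rim), 44 mm high, wall 16 mm, 0.55 to 1 kg; loose. Origin at the centre of its underside, z up. It starts in the track 62 to 100 mm before stop_line (centre to centre), with 2 mm of play to each fence.
- mortar_center (a point): Centre of the mortar, 22 mm above its underside.
- pestle: Bystander: pale wooden pestle lying along the shelf, 155 mm long, 32 mm thick; origin under its middle.
- terracotta_bowl: Bystander: terracotta mortar bowl, 84 mm across, 42 mm high; origin under its centre.
- spoon_rest: Bystander: round stainless spoon rest, 74 mm across, 12 mm high, with a 30 mm tab; origin under the dish.
- scoop: Bystander: plastic scoop, box 50 x 60 x 30 mm with a 65 mm handle; origin under the box.
Mind the look-alikes: they are no part of the job. Leave any turquoise look-alike of the mortar alone.

How it is judged:
On the way, in this order (a step that is already met when the one before it is completed fails the run):
1. a finger holds the plate down while the mortar still stands before the teeth (value of joint stop_plate above 0.0095 m and contact force between the fingers and stop_plate above 1 N and y of mortar_center in the frame of stop_line below -0.05 m), for 0.2 s.
2. the mortar is over the lowered teeth, a finger holding the plate down (value of joint stop_plate above 0.0095 m and contact force between the fingers and stop_plate above 0.5 N and y of mortar_center in the frame of stop_line between -0.035 and 0.035 m), for 0.1 s.
At the end, for the whole second after the job is handed in: The mortar's centre is 52 to 91 mm past the stop line and within 6 mm of the track's centre line, it stands flat on the shelf (centre 18 to 26 mm above it, tilt under 0.06 rad) and at rest, and the plate has sprung up (joint below 3 mm) (y of mortar_center in the frame of stop_line between 0.052 and 0.091 m and x of mortar_center in the frame of stop_line between -0.006 and 0.006 m and value of joint stop_plate below 0.003 m and angle between mortar's own z axis and vertical below 0.06 rad and z of mortar_center in the frame of stop_line between 0.018 and 0.026 m and linear speed of mortar below 0.01 m/s); the robot touches nothing.
It fails at once if the mortar is lifted (more than 8 mm off the shelf) (z of mortar_center in the frame of stop_line above 0.03 m).
It fails at once if the mortar is tipped by more than 0.2 rad (angle between mortar's own z axis and vertical above 0.2 rad).
It fails at once if the plate comes up while the mortar is over the teeth (centre within 45 mm of the stop line, joint below 0.0085) (y of mortar_center in the frame of stop_line between -0.045 and 0.045 m and value of joint stop_plate below 0.0085 m).
It fails at once if the pestle, terracotta bowl, spoon rest or scoop is moved by more than 20 mm or tipped by more than 0.3 rad (distance of any of pestle, terracotta_bowl, spoon_rest, scoop from where it was at the start of the episode above 0.02 m or angle between any of pestle, terracotta_bowl, spoon_rest, scoop's own z axis and vertical above 0.3 rad).
It also fails if it takes over 42 s, if anything falls off the work surface, if the arm or the gripper's body presses on something with over 40 N, if the wrist force passes 120 N, or if a joint passes its speed limit or range.

## Working session

There is one attempt and no reset: what is moved stays moved. The work goes in short steps, Python scripts to look and compute and a tool call to move; the robot and the scene stay as the last step left them, time stands still between calls to the robot, and variables do not carry over. Pictures are saved under pics/ and viewed, and the job is handed in when it is done.

Besides the shell and the picture viewer there is one more tool, called after "Call:" as name([rows], argument=value, ...), one row to a line, values as JSON. send_rows: Moves the arm, as the interface text tells. Its arguments: {"type":"object","properties":{"increments":{"type":"array","items":{"type":"array","items":{"type":"array","items":{"type":"number"}}}},"hand":{"type":"number"}},"required":["increments"]}

```bash
mkdir -p pics; cat > h.py <<'E'
import numpy as np, cv2
from workcell import bot, viewer, order
def pts(c,zplane=None):
    h,w=c['range_z'].shape
    u,v=np.meshgrid(np.arange(w),np.arange(h))
    K=np.array(c['camera_matrix']);R=np.array(c['rotation']);e=np.array(c['eye'])
    d=np.stack([(u-K[0,2])/K[0,0],(v-K[1,2])/K[1,1],np.ones_like(u,float)],-1)@R.T
    if zplane is None: return e+d*c['range_z'][...,None]
    return e+d*((zplane-e[2])/d[...,2])[...,None]
E
python3 - <<'E'
from h import *
o=bot.get_obs()
print(o)
for n in ['top','side']:
    c=viewer.camera(n); cv2.imwrite(f'pics/{n}0.png',c['image'][...,::-1]); np.savez(f'{n}0.npz',**c)
    print(n,c['eye'],c['rotation'],c['camera_matrix'])
E
```

```text
{'clock': 0.0, 'joint_pos': array([-1.30504042e+00,  2.41446086e-01,  3.70598656e-03,  1.33519539e+00,
       -4.45142460e-05,  1.57081211e+00]), 'joint_vel': array([ 0.00060293, -0.00118529,  0.00144625,  0.00023461, -0.00112881,
        0.00077173]), 'tau': array([-7.25637892e-05, -3.72318006e+01,  2.52406669e+01,  1.68228883e-02,
        7.83488986e-06,  1.45323252e-06]), 'eef_pos': array([ 0.13114492, -0.48185586,  0.24138944]), 'tool_rot': array([ 7.94550842e-01, -6.07196686e-01, -8.63361076e-04, -6.31748154e-04]), 'ft_force': array([-0.16993425,  0.61038162, -0.86559757]), 'ft_torque': array([-0.04966821,  0.02905904,  0.01520331]), 'grip_width': 0.08523217019548668}
top [ 0.45373018 -0.04621054  0.90039204] [ 0.71192838 -0.69917893  0.03323074 -0.05659082] [[445.88614428   0.         286.54454824]
 [  0.         445.88614428 207.39144864]
 [  0.           0.           1.        ]]
side [ 0.38470114 -0.76254417  0.75035079] [ 0.90255546 -0.10624776  0.03883412 -0.41544792] [[526.13872231   0.         274.57392248]
 [  0.         526.13872231 213.41007574]
 [  0.           0.           1.        ]]
```

Rotation is a quaternion; fix the helper.

```bash
sed -i "s/R=np.array(c\['rotation'\])/R=Rotation.from_quat(c['rotation']).as_matrix()/; 1a from scipy.spatial.transform import Rotation" h.py
```

```text
(no output)
```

View pics/top0.png

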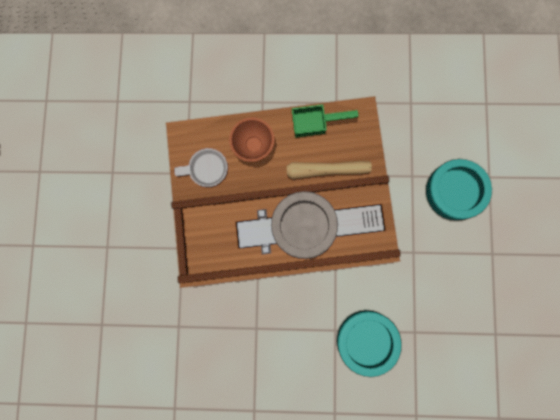

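View pics/side0.png

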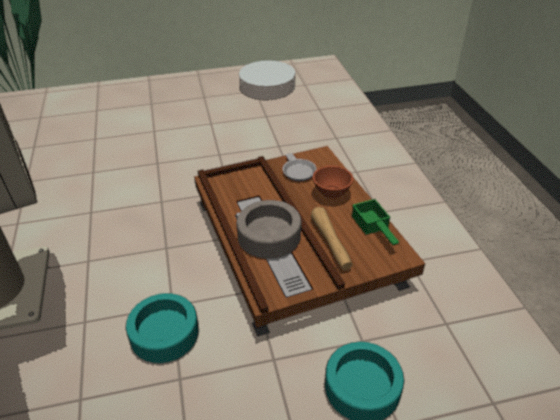

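The top view shows the grey granite mortar at (305,225), the teeth at (262,214) and (266,249), and the steel plate running from (237,234) to (384,220), with its ribbed end at (371,220). The closed end fence is at x≈181. Three things are mortar-shaped: grey (305,225), turquoise (460,190) and turquoise (369,343). Only the grey one is granite and stands in the track. Next I'll measure and take an enlarged crop.

```bash
python3 - <<'E'
from h import *
c=dict(np.load('top0.npz')); im=c['image']
crop=im[170:290,160:410][...,::-1]; cv2.imwrite('pics/crop0.png',cv2.resize(crop,None,fx=3.2,fy=3.2,interpolation=cv2.INTER_CUBIC))
hsv=cv2.cvtColor(im,cv2.COLOR_RGB2HSV)
P=pts(c)
roi=np.zeros(im.shape[:2],bool); roi[195:265,225:395]=1
# steel: low sat, bright
st=roi&(hsv[...,1]<70)&(hsv[...,2]>120)&(P[...,2]<0.085)
n,l,s,ce=cv2.connectedComponentsWithStats(st.astype(np.uint8))
P68=pts(c,0.068);P78=pts(c,0.078);P114=pts(c,0.114)
for i in range(1,n):
    if s[i,4]<15: continue
    m=l==i; print('steel',s[i],ce[i],'z',np.median(P[m][:,2]),'p68',P68[m].mean(0),'p78',P78[m].mean(0))
m=st; q=P68[m][:,:2].astype(np.float32); 
# plate edges: min area rect of steel without teeth (erode by opening)
mo=cv2.morphologyEx(st.astype(np.uint8),cv2.MORPH_OPEN,np.ones((13,13)))
q=P68[mo>0][:,:2].astype(np.float32); print('plate rect',cv2.minAreaRect(q),cv2.boxPoints(cv2.minAreaRect(q)))
mm=np.zeros_like(roi); mm[180:270,260:350]=1
mm&=(P[...,2]>0.104)&(P[...,2]<0.125)
q=P[mm]; print('mortar rim z',np.median(q[:,2]),len(q)); 
q=P114[mm][:,:2].astype(np.float32); print('enc',cv2.minEnclosingCircle(q), cv2.fitEllipse(cv2.convexHull(q)))
# shelf z
sh=(P[...,2]>0.055)&(P[...,2]<0.075)&(hsv[...,1]>110); print('shelf z',np.median(P[sh][:,2]))
# dark fences
f=(P[...,2]>0.079)&(P[...,2]<0.09); 
n,l,s,ce=cv2.connectedComponentsWithStats(f.astype(np.uint8))
for i in range(1,n):
    if s[i,4]>150: 
        m=(l==i); print('z80-90',s[i],np.median(im[m],0)); print(cv2.boxPoints(cv2.minAreaRect(P[m][:,:2].astype(np.float32))))
E
```

```text
steel [390 195   5  29  79] [392.86075949 205.32911392] z 3.3048807275282144e-05 p68 [ 0.56700584 -0.21636354  0.068     ] p78 [ 0.565645   -0.21431939  0.078     ]
steel [ 281  204   47   45 1339] [303.88200149 226.1321882 ] z 0.08349508128923422 p68 [ 0.52515299 -0.05070855  0.068     ] p78 [ 0.52429494 -0.05065451  0.078     ]
steel [ 335  205   48   31 1145] [359.06899563 219.97991266] z 0.0679707789559334 p68 [ 0.5384151  -0.15345623  0.068     ] p78 [ 0.53739773 -0.15216783  0.078     ]
steel [258 210   7   7  40] [260.875 212.65 ] z 0.07652331184160438 p68 [0.5491429  0.03059989 0.068     ] p78 [0.54799665 0.02967713 0.078     ]
steel [238 218  38  36 921] [255.65255157 233.64929425] z 0.06805746121903444 p68 [0.50943497 0.03933315 0.068     ] p78 [0.50876576 0.03830547 0.078     ]
steel [380 262  15   3  24] [388.45833333 263.58333333] z 0.0003296004555187193 p68 [ 0.45869823 -0.20724247  0.068     ] p78 [ 0.45863855 -0.2053079   0.078     ]
plate rect ((0.5247671008110046, -0.053410306572914124), (0.04822009429335594, 0.2513788640499115), 8.170337677001953) [[ 0.4830392   0.
[... 251 characters left out ...]
804482340812683, 0.11829330772161484), 118.61859130859375)
shelf z 0.06987393587202184
z80-90 [237 127  32  30 456] [134.  76.  53.]
[[0.64279115 0.06264418]
 [0.6659261  0.01096571]
 [0.7161981  0.03347106]
 [0.69306314 0.08514953]]
z80-90 [175 149  52  38 346] [150.  139.5 136. ]
[[0.58551353 0.11142299]
 [0.65384954 0.08569294]
 [0.6864763  0.1723459 ]
 [0.6181403  0.19807595]]
z80-90 [ 171  175  230  109 3919] [96. 58. 38.]
[[ 0.415526    0.17868307]
 [ 0.47219047 -0.22718471]
 [ 0.6228293  -0.20615354]
 [ 0.56616485  0.19971424]]
z80-90 [ 280  202   49   47 1775] [142. 133. 125.]
[[ 0.4654206  -0.05151816]
 [ 0.5269162  -0.11131963]
 [ 0.58658123 -0.04996431]
 [ 0.5250856   0.00983717]]
```

View pics/crop0.png

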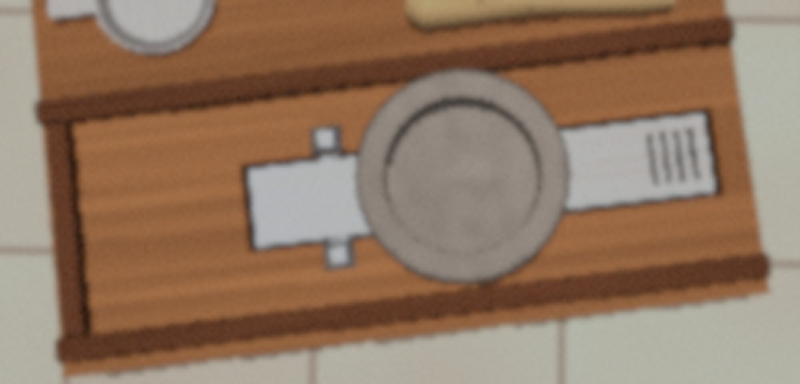

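The crop confirms it: the grey granite mortar stands in the track over the plate. By my measurements the stop line is at about (0.514, 0.026) and the yaw is 7.9°. The mortar's y is about -77 mm and its x about -1 mm, within the stated 62–100 mm. The fence rectangle measures 152 x 410 mm, against 152 x 405 given.

Plan: shut the fingers with the jaw axis across the track and press at y≈-175. First I'll turn the tool.

Call:
send_rows([
  [[0,0,0,-8.5],[0,0,0,-8.5],[0,0,0,-8.5],[0,0,0,-8.5],[0,0,0,-8.5],[0,0,0,-8.5],[0,0,0,-8.5],[0,0,0,-8.5]],
], hand=1)

```text
clock: 0.9
eef_pos: [0.1304, -0.479, 0.237]
tool_rot: [0.999, -0.05, -0.002, -0.006]
ft_force: [1.0, -0.1, 0.5]
grip_width: 0.0002
```

```bash
cat >> h.py <<'E'
S=np.array([0.514,0.0258,0.070]); YAW=np.deg2rad(7.94)
T=np.array([[np.cos(YAW),np.sin(YAW),0],[-np.sin(YAW),np.cos(YAW),0],[0,0,1]]) # world->track
def rep(goal=None):
    o=bot.get_obs(); R=Rotation.from_quat(o['tool_rot']).as_matrix(); p=o['eef_pos']
    print('t',round(o['clock'],2),'tcp',p.round(4),'track mm',(T@(p-S)*1000).round(1),'xang err',round(np.degrees(np.arctan2(R[1,0],R[0,0])-YAW),2),'tilt z',R[:,2].round(3))
    print('F track',(T@o['ft_force']).round(2),'w',round(o['grip_width'],4),'q',o['joint_pos'].round(2))
    if goal is not None:
        g=S+T.T@(np.array(goal)/1000); print('need tool',(R.T@(g-p)).round(4))
E
python3 -c "
from h import *
rep([0,-175,130])"
```

```text
t 0.9 tcp [ 0.1304 -0.479   0.237 ] track mm [-449.7 -447.   167. ] xang err -13.7 tilt z [-0.003  0.012 -1.   ]
F track [ 0.95 -0.26  0.52] w 0.0002 q [-1.31  0.25 -0.    1.33  0.    0.37]
need tool [ 0.3726 -0.3703  0.0396]
```

Call:
send_rows([
  [[0,0,0,-7],[0,0,0,-7],[0.035,-0.03,0,0],[0.035,-0.03,0,0],[0.035,-0.03,0,0],[0.035,-0.03,0,0],[0.035,-0.03,0,0],[0.035,-0.03,0,0]],
])

```text
clock: 1.7
eef_pos: [0.3116, -0.2649, 0.2348]
tool_rot: [0.997, 0.071, -0.003, -0.009]
ft_force: [1.1, -1.1, 0.1]
grip_width: 0.0003
```

```bash
python3 -c "
from h import *
rep([0,-175,130])"
```

```text
t 1.7 tcp [ 0.3116 -0.2649  0.2348] track mm [-240.6 -259.9  164.8] xang err 0.26 tilt z [-0.006  0.017 -1.   ]
F track [ 0.95 -1.25  0.12] w 0.0003 q [-0.71  0.08 -0.21  1.3   0.01  0.72]
need tool [ 0.2411 -0.0832  0.0354]
```

Call:
send_rows([
  [[0.04,-0.014,0.0,0],[0.04,-0.014,0.0,0],[0.04,-0.014,0.0,0],[0.04,-0.014,0.0,0],[0.04,-0.014,0.0,0],[0.03,-0.01,0.0,0.3],[0.01,0,0,0],[0,0,0,0]],
])

```text
clock: 2.5
eef_pos: [0.5463, -0.1382, 0.2312]
tool_rot: [0.997, 0.074, -0.005, -0.01]
ft_force: [-0.2, 0.1, -0.3]
grip_width: 0.0
```

```bash
python3 - <<'E'
from h import *
rep([0,-175,60])
c=viewer.camera('wrist'); cv2.imwrite('pics/w1.png',c['image'][...,::-1])
c=viewer.camera('side'); cv2.imwrite('pics/s1.png',cv2.resize(c['image'][120:320,150:430][...,::-1],None,fx=2.5,fy=2.5))
E
```

```text
t 2.5 tcp [ 0.5463 -0.1382  0.2312] track mm [   9.3 -166.9  161.2] xang err 0.51 tilt z [-0.012  0.019 -1.   ]
F track [-0.14  0.08 -0.25] w 0.0 q [-0.26  0.39  0.18  1.38  0.02  1.17]
need tool [-0.0085  0.01    0.1011]
```

View pics/w1.png

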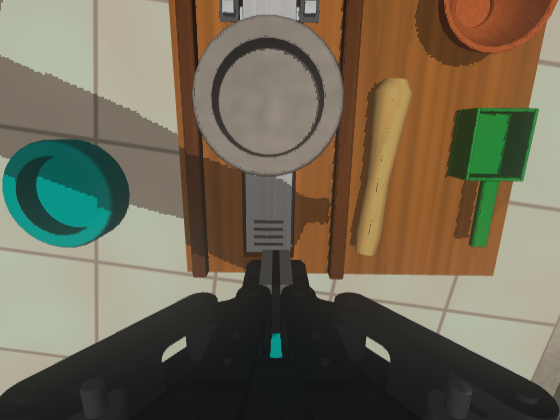

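View pics/s1.png

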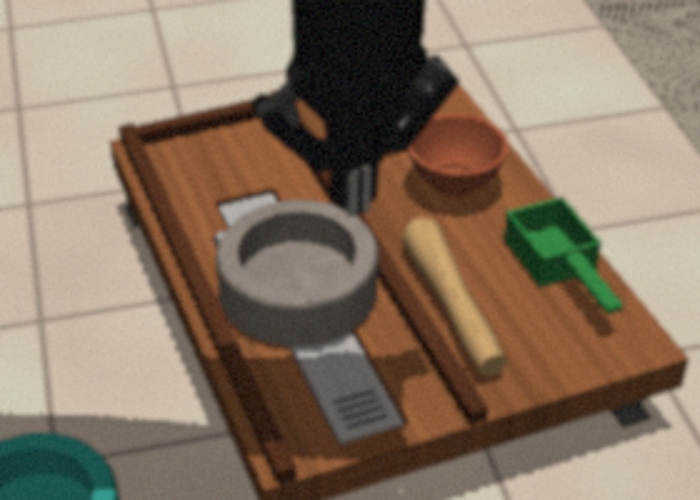

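The wrist view shows the shut fingertips at (276,255), in line with the plate and behind the mortar, which is at (268,95). Descending.

Call:
send_rows([
  [[-0.004,0.005,0.02,0.5],[-0.004,0.005,0.03,0],[-0.001,0.0,0.03,0],[0,0,0.02,0],[0,0,0.015,0],[0,0,0.005,0],[0,0,0,0],[0,0,0,0]],
])

```text
clock: 3.4
eef_pos: [0.5257, -0.1567, 0.1124]
tool_rot: [0.998, 0.061, -0.005, -0.009]
ft_force: [0.5, -0.1, -0.5]
grip_width: 0.0003
```

```bash
python3 - <<'E'
from h import *
rep([0,-175,9])
c=viewer.camera('wrist'); cv2.imwrite('pics/w2.png',c['image'][...,::-1])
E
```

```text
t 3.4 tcp [ 0.5257 -0.1567  0.1124] track mm [ -13.7 -182.4   42.4] xang err -1.0 tilt z [-0.012  0.016 -1.   ]
F track [ 0.48 -0.2  -0.54] w 0.0003 q [-0.3   0.44 -0.07  1.08  0.01  1.15]
need tool [ 0.0139 -0.007   0.0334]
```

View pics/w2.png

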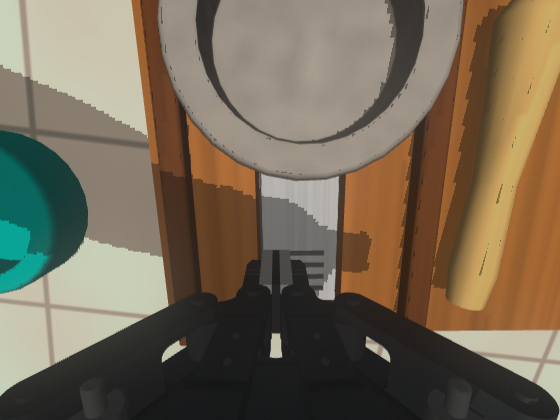

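The fingers at (272,262) sit left of the plate's middle (300), which agrees with the measured -14 mm. Correcting sideways.

Call:
send_rows([
  [[0.005,-0.003,0,-0.5],[0.005,-0.002,0,-0.5],[0.003,0,0.003,0],[0.001,0,0.005,0],[0,0,0.005,0],[0,0,0.003,0],[0,0,0,0],[0,0,0,0]],
])

```text
clock: 4.25
eef_pos: [0.5423, -0.1491, 0.0975]
tool_rot: [0.997, 0.071, -0.003, -0.008]
ft_force: [-0.2, 0.3, 0.2]
grip_width: -0.0001
```

```bash
python3 - <<'E'
from h import *
rep([0,-175,9])
E
```

```text
t 4.25 tcp [ 0.5423 -0.1491  0.0975] track mm [   3.9 -177.1   27.5] xang err 0.16 tilt z [-0.006  0.015 -1.   ]
F track [-0.14  0.31  0.18] w -0.0001 q [-0.27  0.47 -0.05  1.06  0.01  1.15]
need tool [-0.0038 -0.0018  0.0186]
```

Call:
send_rows([
  [[-0.002,0,0.003,0],[-0.001,0,0.004,0],[0,0,0.004,0],[0,0,0.004,0],[0,0,0.003,0],[0,0,0.003,0],[0,0,0.003,0],[0,0,0.003,0]],
])

```text
clock: 5.05
eef_pos: [0.539, -0.1496, 0.0705]
tool_rot: [0.997, 0.07, -0.002, -0.007]
ft_force: [-2.8, 0.7, 6.0]
grip_width: -0.0005
```

```bash
python3 - <<'E'
from h import *
rep([0,-175,-5])
c=viewer.camera('wrist'); cv2.imwrite('pics/w3.png',c['image'][...,::-1])
E
```

```text
t 5.05 tcp [ 0.539  -0.1496  0.0705] track mm [   0.5 -177.2    0.5] xang err 0.12 tilt z [-0.005  0.014 -1.   ]
F track [-2.63  1.04  6.05] w -0.0005 q [-0.28  0.49 -0.1   0.99  0.01  1.15]
need tool [-0.0005 -0.0021  0.0055]
```

View pics/w3.png

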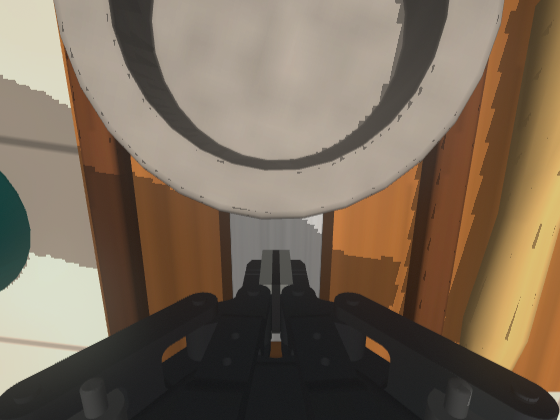

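The fingertip is centred on the plate at (275,262). A force of 6 N and a TCP drop of 8.5 mm agree with the spring. Pressing to the bottom.

Call:
send_rows([
  [[0,0,0.003,0],[0,0,0.003,0],[0,0,0.003,0],[0,0,0.003,0],[0,0,0.003,0],[0,0,0.003,0],[0,0,0.003,0],[0,0,0.003,0]],
])

```text
clock: 5.9
eef_pos: [0.539, -0.1496, 0.0648]
tool_rot: [0.998, 0.07, 0.003, -0.005]
ft_force: [-7.5, 1.8, 19.8]
grip_width: -0.0001
```

```bash
python3 - <<'E'
from h import *
rep([0,-175,-5])
E
```

```text
t 5.9 tcp [ 0.539  -0.1496  0.0648] track mm [   0.5 -177.2   -5.2] xang err 0.12 tilt z [ 0.004  0.01  -1.   ]
F track [-7.15  2.82 19.84] w -0.0001 q [-0.28  0.49 -0.12  0.96  0.01  1.15]
need tool [-0.0005 -0.0022 -0.0002]
```

The plate has bottomed out: TCP at -5.2 mm, force 20 N. Now I'll slide along it, still pressing.

Call:
send_rows([
  [[0,-0.003,0.0025,0],[0,-0.004,0.0025,0],[0,-0.005,0.0025,0],[0,-0.005,0.0025,0],[0,-0.005,0.0025,0],[0,-0.005,0.0025,0],[0,-0.005,0.0025,0],[0,-0.005,0.0025,0]],
])

```text
clock: 6.7
eef_pos: [0.5401, -0.1454, 0.0652]
tool_rot: [0.998, 0.06, 0.011, 0.032]
ft_force: [-6.3, -9.3, 14.1]
grip_width: -0.0004
```

```bash
python3 - <<'E'
from h import *
rep([0,-145,-5])
c=viewer.camera('wrist'); cv2.imwrite('pics/w4.png',c['image'][...,::-1])
E
```

```text
t 6.7 tcp [ 0.5401 -0.1454  0.0652] track mm [   2.2 -173.2   -4.8] xang err -1.08 tilt z [ 0.025 -0.063 -0.998]
F track [-7.49 -8.38 14.09] w -0.0004 q [-0.23  0.47 -0.16  0.91 -0.06  1.22]
need tool [-0.0027 -0.0281 -0.0017]
```

View pics/w4.png

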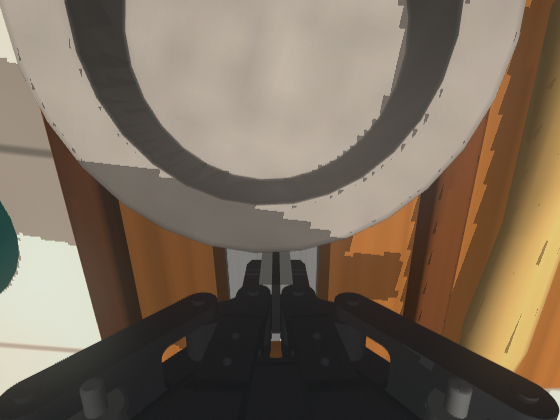

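The fingertip is sticking, with a tangential-to-normal ratio of about 0.8, and the tool has tilted back by 0.07 rad. Pressing at 14–20 N is more than needed. I'll drag backward under pressure to undo the tilt, with a lighter press.

Call:
send_rows([
  [[0,0.004,0.002,-0.5],[0,0.005,0.002,-0.5],[0,0.005,0.002,0],[0,0.005,0.002,0],[0,0.005,0.0015,0],[0,0.005,0.0015,0],[0,0.005,0.0015,0],[0,0.005,0.0015,0]],
])

```text
clock: 7.55
eef_pos: [0.5473, -0.164, 0.065]
tool_rot: [0.997, 0.076, 0.018, 0.011]
ft_force: [-3.8, 8.7, 12.5]
grip_width: -0.0001
```

```bash
python3 - <<'E'
from h import *
rep([0,-175,-5])
E
```

```text
t 7.55 tcp [ 0.5473 -0.164   0.065 ] track mm [   6.8 -192.6   -5. ] xang err 0.84 tilt z [ 0.037 -0.019 -0.999]
F track [-2.56  9.14 12.49] w -0.0001 q [-0.29  0.49 -0.13  0.92 -0.01  1.13]
need tool [-0.0065 -0.0177 -0.0007]
```

It slides now, with a ratio of about 0.76, and has drifted 6.8 mm sideways. I'll test going forward with a lighter press and larger steps, recentring on the way. The mortar is still before the teeth.

Call:
send_rows([
  [[-0.003,-0.004,0.001,0.3],[-0.003,-0.006,0.001,0.3],[-0.003,-0.008,0.001,0.3],[-0.002,-0.008,0.001,0],[-0.002,-0.008,0.001,0],[-0.001,-0.008,0.001,0],[-0.001,-0.008,0.001,0],[0,-0.008,0.001,0]],
])

```text
clock: 8.35
eef_pos: [0.5449, -0.1271, 0.0706]
tool_rot: [0.997, 0.062, 0.04, 0.033]
ft_force: [-0.8, -4.3, 7.1]
grip_width: -0.0
```

```bash
python3 - <<'E'
from h import *
rep([0,-145,-5])
E
```

```text
t 8.35 tcp [ 0.5449 -0.1271  0.0706] track mm [   9.5 -155.7    0.6] xang err -0.63 tilt z [ 0.083 -0.062 -0.995]
F track [-1.43 -4.16  7.05] w -0.0 q [-0.21  0.43 -0.21  0.84 -0.04  1.24]
need tool [-0.01   -0.0109  0.0041]
```

The tip stays put while the arm's body drifts (pitch 0.08, roll 0.06). I'll lift off, recentre in the air, and use the sticking contact to straighten the tool. After that I'll push fast so there is little time to drift.

```bash
python3 - <<'E'
from h import *
rep([-8,-165,22])
E
```

```text
t 8.35 tcp [ 0.5449 -0.1271  0.0706] track mm [   9.5 -155.7    0.6] xang err -0.63 tilt z [ 0.083 -0.062 -0.995]
F track [-1.43 -4.16  7.05] w -0.0 q [-0.21  0.43 -0.21  0.84 -0.04  1.24]
need tool [-0.0158  0.0111 -0.0219]
```

Call:
send_rows([
  [[0,0.002,-0.01,0],[0,0.002,-0.008,0],[-0.004,0.002,-0.004,0],[-0.005,0.001,0,-0.3],[-0.004,0,0,-0.3],[-0.001,0,0,0],[0,0,0,0],[0,0,0,0]],
])

```text
clock: 9.15
eef_pos: [0.5276, -0.1348, 0.0926]
tool_rot: [0.996, 0.068, 0.039, 0.032]
ft_force: [0.2, -0.6, 0.1]
grip_width: 0.0001
```

```bash
python3 - <<'E'
from h import *
rep([-8,-165,9])
E
```

```text
t 9.15 tcp [ 0.5276 -0.1348  0.0926] track mm [  -8.7 -161.    22.6] xang err 0.02 tilt z [ 0.081 -0.059 -0.995]
F track [ 0.14 -0.64  0.11] w 0.0001 q [-0.23  0.38 -0.23  0.88 -0.04  1.2 ]
need tool [-0.0003  0.003   0.0139]
```

Call:
send_rows([
  [[0,0,0.006,0],[0,0,0.006,0],[0,0,0.006,0],[0,0,0.005,0],[0.002,0.002,0.005,0],[0.005,0.004,0.004,0],[0.006,0.005,0.003,0],[0.006,0.005,0.003,0]],
])

```text
clock: 9.95
eef_pos: [0.531, -0.1368, 0.0646]
tool_rot: [0.997, 0.072, 0.022, 0.018]
ft_force: [-18.8, 6.4, 35.1]
grip_width: 0.0002
```

```bash
python3 - <<'E'
from h import *
rep([0,-165,-5])
E
```

```text
t 9.95 tcp [ 0.531  -0.1368  0.0646] track mm [  -5.6 -163.4   -5.4] xang err 0.36 tilt z [ 0.047 -0.033 -0.998]
F track [-17.77   8.97  35.09] w 0.0002 q [-0.24  0.44 -0.21  0.87 -0.02  1.19]
need tool [ 0.0056  0.0017 -0.0001]
```

That straightens it. Repeating, pressing a bit less.

Call:
send_rows([
  [[0.005,0.005,0.002,0],[0.005,0.005,0.002,0],[0.005,0.005,0.002,0],[0.005,0.005,0.002,0],[0.004,0.004,0.002,0],[0.003,0.003,0.002,0],[0,0,0.0015,0],[0,0,0.0015,0]],
])

```text
clock: 10.75
eef_pos: [0.5374, -0.1414, 0.065]
tool_rot: [0.997, 0.077, 0.003, -0.0]
ft_force: [-4.1, 1.0, 9.8]
grip_width: -0.0004
```

```bash
python3 - <<'E'
from h import *
rep([0,-165,-5])
E
```

```text
t 10.75 tcp [ 0.5374 -0.1414  0.065 ] track mm [ 1.000e-01 -1.688e+02 -5.000e+00] xang err 0.89 tilt z [ 0.007  0.001 -1.   ]
F track [-3.96  1.59  9.79] w -0.0004 q [-0.26  0.48 -0.13  0.95  0.    1.16]
need tool [-0.0001 -0.0038 -0.    ]
```

The tool is straight again (tilt under 0.01), centred, the plate fully down at 10 N. Pushing forward faster now.

Call:
send_rows([
  [[0,-0.005,0.0016,0.4],[0,-0.009,0.0016,0.4],[0,-0.012,0.0016,0],[0,-0.012,0.0016,0],[0,-0.012,0.0015,0],[0,-0.012,0.0015,0],[0,-0.012,0.0015,0],[0,-0.012,0.0015,0]],
])

```text
clock: 11.55
eef_pos: [0.5431, -0.0925, 0.066]
tool_rot: [0.997, 0.057, 0.02, 0.042]
ft_force: [-2.7, -17.7, 10.6]
grip_width: -0.0001
```

```bash
python3 - <<'E'
from h import *
rep([0,7,-5])
E
```

```text
t 11.55 tcp [ 0.5431 -0.0925  0.066 ] track mm [  12.5 -121.2   -4. ] xang err -1.35 tilt z [ 0.045 -0.081 -0.996]
F track [ -5.14 -17.1   10.64] w -0.0001 q [-0.13  0.44 -0.2   0.87 -0.07  1.33]
need tool [-0.0155 -0.1274 -0.0105]
```

Call:
send_rows([
  [[-0.003,0.005,0.0025,-0.3],[-0.004,0.006,0.0025,-0.3],[-0.005,0.006,0.0025,-0.3],[-0.005,0.006,0.0025,-0.3],[-0.005,0.006,0.0025,0],[-0.005,0.006,0.0025,0],[-0.005,0.006,0.0025,0],[-0.005,0.006,0.0025,0]],
])

```text
clock: 12.35
eef_pos: [0.5405, -0.1279, 0.0653]
tool_rot: [0.995, 0.076, 0.052, 0.025]
ft_force: [-0.5, 9.1, 13.9]
grip_width: -0.0
```

```bash
cat > mort.py <<'E'
from h import *
def mortar(tag):
    c=viewer.camera('top'); im=c['image']; P=pts(c); Q=pts(c,0.114); hsv=cv2.cvtColor(im,cv2.COLOR_RGB2HSV)
    t=(Q-S)@T.T
    m=(P[...,2]>0.107)&(P[...,2]<0.121)&(np.abs(t[...,0])<.075)&(t[...,1]>-.25)&(t[...,1]<.16)&(hsv[...,2]>75)&(hsv[...,1]<90)
    l,lab,s,_=cv2.connectedComponentsWithStats(m.astype(np.uint8)); k=1+np.argmax(s[1:,4]); m=lab==k
    q=t[m]; # kasa circle fit on outer hull pts
    h=cv2.convexHull((q[:,:2]*1000).astype(np.float32))[:,0]
    print('n',m.sum(),'extent y',q[:,1].min().round(4),q[:,1].max().round(4),'x',q[:,0].min().round(4),q[:,0].max().round(4), 'z',np.median(P[m][:,2]).round(4),'front->centre y',(q[:,1].max()-.0585).round(4))
    im2=im[150:300,150:420][...,::-1]; cv2.imwrite(f'pics/{tag}.png',cv2.resize(im2,None,fx=2.9,fy=2.9))
E
python3 - <<'E'
from mort import *
rep([0,-150,-5])
mortar('t5')
E
```

```text
t 12.35 tcp [ 0.5405 -0.1279  0.0653] track mm [   5.1 -155.9   -4.7] xang err 1.01 tilt z [ 0.107 -0.042 -0.993]
F track [ 0.75  9.11 13.87] w -0.0 q [-0.22  0.41 -0.25  0.79 -0.02  1.19]
need tool [-0.005  -0.0059 -0.0005]
n 1656 extent y -0.1026 0.0155 x -0.0561 0.0624 z 0.1135 front->centre y -0.043
```

View pics/t5.png

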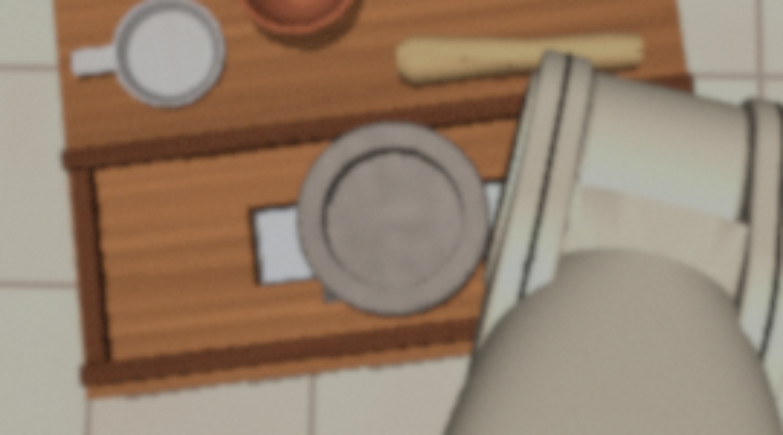

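The mortar is now at y≈-43, over the lowered tooth, so from here the plate must stay down. I'll straighten the tool under a firm press by commanding +x and backward.

Call:
send_rows([
  [[0.004,0.004,0.003,0],[0.006,0.005,0.003,0],[0.006,0.005,0.003,0],[0.006,0.005,0.003,0],[0.006,0.005,0.003,0],[0.006,0.005,0.003,0],[0.006,0.005,0.003,0],[0.006,0.005,0.003,0]],
])

```text
clock: 13.2
eef_pos: [0.5423, -0.1292, 0.0646]
tool_rot: [0.996, 0.083, 0.011, -0.008]
ft_force: [-24.5, 10.6, 39.6]
grip_width: -0.0
```

```bash
python3 - <<'E'
from mort import *
rep([0,-150,-5])
E
```

```text
t 13.2 tcp [ 0.5423 -0.1292  0.0646] track mm [   6.6 -157.5   -5.4] xang err 1.59 tilt z [ 0.021  0.019 -1.   ]
F track [-22.77  13.86  39.57] w -0.0 q [-0.25  0.48 -0.14  0.94  0.02  1.16]
need tool [-0.0064 -0.0077 -0.0005]
```

Very effective. One more round to pre-tilt slightly the other way, which gives room for the push.

Call:
send_rows([
  [[0.005,0.006,0.003,0.4],[0.005,0.006,0.003,0.4],[0.005,0.006,0.003,0.4],[0.005,0.006,0.003,0.4],[0.004,0.006,0.003,0],[0.003,0.006,0.003,0],[0,0.003,0.002,0],[0,0,0.002,0]],
])

```text
clock: 14.0
eef_pos: [0.5496, -0.135, 0.0653]
tool_rot: [0.996, 0.075, -0.006, -0.037]
ft_force: [-3.6, -3.1, 10.9]
grip_width: -0.0001
```

```bash
python3 - <<'E'
from mort import *
rep([0,-150,-5])
E
```

```text
t 14.0 tcp [ 0.5496 -0.135   0.0653] track mm [  13.  -164.2   -4.7] xang err 0.73 tilt z [-0.018  0.072 -0.997]
F track [-4.01 -2.6  10.93] w -0.0001 q [-0.27  0.53 -0.05  1.03  0.07  1.14]
need tool [-0.0128 -0.0143  0.0014]
```

Call:
send_rows([
  [[-0.003,-0.006,0.0025,0],[-0.004,-0.01,0.0028,0],[-0.004,-0.012,0.0028,0],[-0.004,-0.012,0.0026,0],[-0.004,-0.012,0.0024,-0.2],[-0.004,-0.012,0.0022,-0.2],[-0.004,-0.012,0.002,-0.2],[-0.004,-0.012,0.0018,-0.2]],
])

```text
clock: 14.8
eef_pos: [0.5332, -0.076, 0.066]
tool_rot: [0.997, 0.076, 0.023, -0.006]
ft_force: [3.4, -10.8, 5.7]
grip_width: -0.0
```

```bash
python3 - <<'E'
from mort import *
rep([0,7,-5])
E
```

```text
t 14.8 tcp [ 0.5332 -0.076   0.066 ] track mm [   5.  -103.5   -4. ] xang err 0.75 tilt z [ 0.045  0.015 -0.999]
F track [  1.92 -11.16   5.73] w -0.0 q [-0.15  0.43 -0.22  0.88  0.02  1.27]
need tool [-0.0036 -0.1105  0.0018]
```

Good: straight, x=5, and the plate near bottom. Continuing the push, slightly firmer downward.

Call:
send_rows([
  [[-0.003,-0.013,0.0022,0],[-0.003,-0.013,0.0022,0],[-0.003,-0.013,0.0022,0],[-0.003,-0.013,0.0022,0],[-0.003,-0.013,0.002,0],[-0.003,-0.013,0.002,0],[-0.003,-0.013,0.002,0],[-0.003,-0.013,0.002,0]],
])

```text
clock: 15.6
eef_pos: [0.5293, -0.0157, 0.0663]
tool_rot: [0.996, 0.059, 0.057, 0.042]
ft_force: [1.0, -16.0, 12.0]
grip_width: 0.0001
```

```bash
python3 - <<'E'
from mort import *
rep([0,7,-5])
mortar('t6')
E
```

```text
t 15.6 tcp [ 0.5293 -0.0157  0.0663] track mm [  9.4 -43.2  -3.7] xang err -0.92 tilt z [ 0.118 -0.077 -0.99 ]
F track [ -1.22 -16.    11.97] w 0.0001 q [ 0.01  0.37 -0.33  0.76 -0.08  1.46]
need tool [-0.0103 -0.0498 -0.0043]Traceback (most recent call last):
  File "<stdin>", line 3, in <module>
  File "mort.py", line 6, in mortar
    l,lab,s,_=cv2.connectedComponentsWithStats(m.astype(np.uint8)); k=1+np.argmax(s[1:,4]); m=lab==k
                                                                        ~~~~~~~~~^^^^^^^^^
    return _wrapfunc(a, 'argmax', axis=axis, out=out, **kwds)
    return bound(*args, **kwds)
ValueError: attempt to get argmax of an empty sequence
```

```bash
python3 - <<'E'
from h import *
a=viewer.camera('top')['image']; b=viewer.camera('side')['image']
cv2.imwrite('pics/ts6.png',cv2.resize(np.vstack([a[140:290,140:420],b[130:330,140:420]])[...,::-1],None,fx=1.7,fy=1.7))
E
```

```text
(no output)
```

View pics/ts6.png

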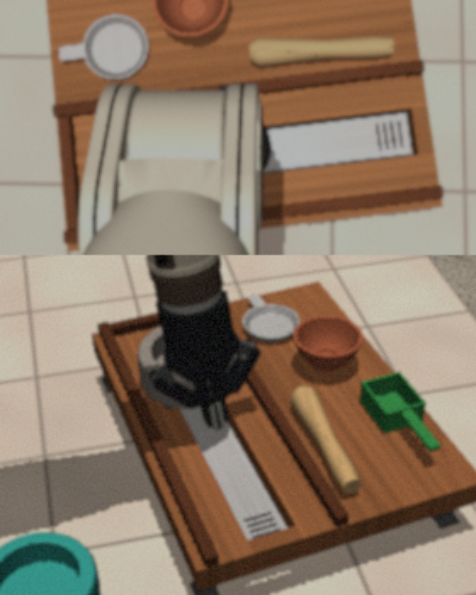

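The mortar is ahead of the fingers and by the arithmetic at about y=+28. The bystanders haven't moved. I'll straighten again under a firm press, plate down.

Call:
send_rows([
  [[0.003,0.004,0.003,0],[0.005,0.005,0.003,0],[0.006,0.006,0.003,0],[0.006,0.006,0.003,0],[0.006,0.006,0.003,0],[0.006,0.006,0.003,0],[0.006,0.006,0.003,0],[0.006,0.006,0.003,0]],
])

```text
clock: 16.55
eef_pos: [0.534, -0.0178, 0.0649]
tool_rot: [0.997, 0.075, 0.021, -0.003]
ft_force: [-25.7, 13.1, 40.0]
grip_width: -0.0003
```

```bash
python3 - <<'E'
from mort import *
rep([0,7,-5])
E
```

```text
t 16.55 tcp [ 0.534  -0.0178  0.0649] track mm [ 13.8 -46.   -5.1] xang err 0.62 tilt z [ 0.041  0.008 -0.999]
F track [-23.66  16.5   39.97] w -0.0003 q [-0.04  0.42 -0.23  0.88  0.01  1.38]
need tool [-0.0132 -0.0531 -0.0006]
```

Call:
send_rows([
  [[0.005,0.006,0.003,0],[0.005,0.006,0.003,0],[0.005,0.006,0.003,0],[0.004,0.006,0.003,0],[0.002,0.005,0.003,0],[0,0.004,0.0025,0],[-0.002,0,0.002,0],[-0.003,0,0.002,0]],
])

```text
clock: 17.35
eef_pos: [0.5334, -0.0186, 0.0654]
tool_rot: [0.996, 0.086, 0.009, -0.033]
ft_force: [1.4, 0.8, 8.5]
grip_width: 0.0001
```

```bash
python3 - <<'E'
from mort import *
rep([0,7,-5])
E
```

```text
t 17.35 tcp [ 0.5334 -0.0186  0.0654] track mm [ 13.1 -46.6  -4.6] xang err 1.86 tilt z [ 0.012  0.068 -0.998]
F track [1.5  0.56 8.48] w 0.0001 q [-0.07  0.44 -0.2   0.92  0.07  1.33]
need tool [-0.0114 -0.0539  0.0036]
```

Call:
send_rows([
  [[-0.004,-0.008,0.0026,0.4],[-0.004,-0.011,0.0028,0.4],[-0.004,-0.012,0.0028,0],[-0.004,-0.012,0.0026,0],[-0.003,-0.012,0.0024,0],[-0.003,-0.012,0.0022,0],[-0.003,-0.012,0.002,0],[-0.003,-0.01,0.002,0]],
])

```text
clock: 18.15
eef_pos: [0.525, 0.0327, 0.0658]
tool_rot: [0.997, 0.065, 0.042, 0.008]
ft_force: [1.0, -12.2, 8.8]
grip_width: 0.0003
```

```bash
python3 - <<'E'
from mort import *
rep([0,7,-5])
E
```

```text
t 18.15 tcp [0.525  0.0327 0.0658] track mm [11.8  5.3 -4.2] xang err -0.39 tilt z [ 0.085 -0.01  -0.996]
F track [ -0.71 -12.23   8.81] w 0.0003 q [ 0.07  0.38 -0.3   0.81 -0.02  1.51]
need tool [-0.0119 -0.0016 -0.0002]
```

The mortar should be at about +76 mm. I'll back the finger off a little, plate still held down, and check.

Call:
send_rows([
  [[0,0.004,0.002,0],[-0.003,0.006,0.002,0],[-0.004,0.006,0.002,0],[-0.004,0.006,0.002,0],[-0.004,0.006,0.002,0],[-0.004,0.005,0.002,0],[0,0.002,0.002,0],[0,0,0.002,0]],
])

```text
clock: 18.95
eef_pos: [0.528, 0.0159, 0.0653]
tool_rot: [0.995, 0.074, 0.063, -0.014]
ft_force: [-9.7, -2.7, 22.8]
grip_width: 0.0
```

```bash
python3 - <<'E'
from mort import *
rep([0,7,-5])
a=viewer.camera('wrist'); b=viewer.camera('side'); np.savez('side7.npz',**b); np.savez('w7.npz',**a)
cv2.imwrite('pics/w7.png',a['image'][...,::-1]); cv2.imwrite('pics/s7.png',cv2.resize(b['image'][130:330,140:420],None,fx=2.8,fy=2.8)[...,::-1])
E
```

```text
t 18.95 tcp [0.528  0.0159 0.0653] track mm [ 12.5 -11.7  -4.7] xang err 0.47 tilt z [ 0.123  0.038 -0.992]
F track [-10.02  -1.33  22.8 ] w 0.0 q [ 0.01  0.36 -0.34  0.75  0.04  1.43]
need tool [-0.0123 -0.0188 -0.0009]
```

View pics/w7.png

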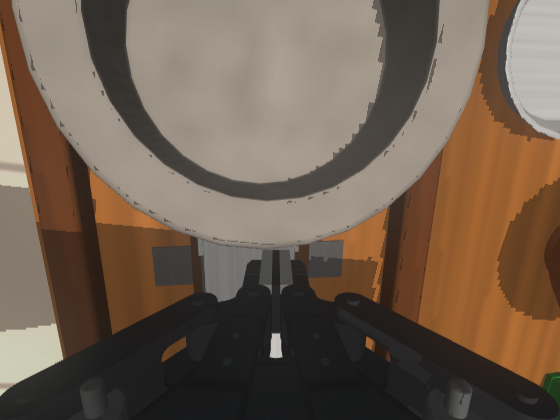

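View pics/s7.png

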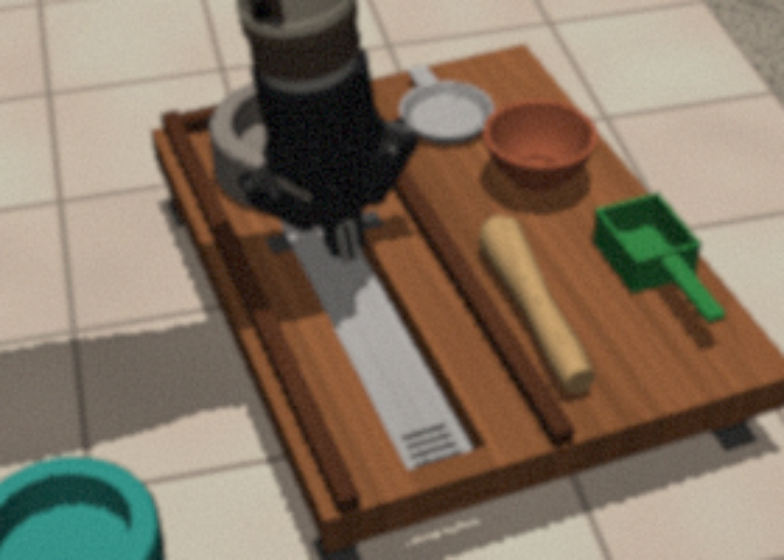

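The wrist view shows both lowered teeth, at (172,265) and (325,258), fully uncovered behind the mortar's rear edge at (270,247). A quick check of the mortar's position from the wrist camera before releasing.

```bash
python3 - <<'E'
from h import *
from scipy.optimize import least_squares
for f in ['w7','side7']:
    c=dict(np.load(f+'.npz')); P=pts(c); t=(P-S)@T.T
    hsv=cv2.cvtColor(c['image'],cv2.COLOR_RGB2HSV)
    m=(t[...,2]>.040)&(t[...,2]<.048)&(np.abs(t[...,0])<.08)&(t[...,1]>-.05)&(t[...,1]<.17)&(hsv[...,2]>80)&(hsv[...,1]<80)
    q=t[m]; print(f,len(q),q.min(0).round(4) if len(q) else '',q.max(0).round(4) if len(q) else '')
    if len(q):
        # annulus mid radius 50 (rim 42..58)
        h=cv2.convexHull((q[:,:2]*1000).astype(np.float32))[:,0]
        r=least_squares(lambda p:np.hypot(q[:,0]*1000-p[0],q[:,1]*1000-p[1])-50,[0,76],loss='soft_l1'); print(r.x.round(1), np.std(r.fun).round(1))
E
```

```text
w7 34978 [-0.0535  0.0205  0.0402] [0.0637 0.0887 0.0462]
[ 5.2 78.8] 4.2
side7 252 [-0.0555  0.0361  0.04  ] [-0.0095  0.1369  0.0459]
[ 1.2 78. ] 4.7
```

Both views put the mortar at y≈78 mm, which is inside 52–91. Releasing: straight up, away from the mortar.

Call:
send_rows([
  [[0,0,-0.004,0],[-0.001,0.001,-0.006,0],[-0.001,0.001,-0.008,0],[-0.001,0.001,-0.01,0],[0,0,-0.015,0],[0,0,-0.02,0],[0,0.01,-0.03,0],[0,0.02,-0.03,0]],
])

```text
clock: 19.85
eef_pos: [0.5104, -0.0213, 0.1863]
tool_rot: [0.995, 0.076, 0.058, -0.015]
ft_force: [1.1, 0.5, 0.5]
grip_width: -0.0003
```

Call:
send_rows([
  [[0,0.03,-0.02,0],[0,0.03,-0.01,0],[0,0.03,0,0],[0,0.03,0,0],[0,0.03,0,0],[0,0.03,0,0],[0,0.02,0,0],[0,0,0,0]],
])

```text
clock: 20.65
eef_pos: [0.5365, -0.2317, 0.218]
tool_rot: [0.995, 0.075, 0.058, -0.013]
ft_force: [-0.8, 0.8, -0.6]
grip_width: 0.0003
```

```bash
python3 - <<'E'
from h import *
rep()
c=viewer.camera('top'); P=pts(c); np.savez('top8.npz',**c)
t=(pts(c,.114)-S)@T.T; m=(P[...,2]>.107)&(P[...,2]<.121)&(np.abs(t[...,0])<.075)&(t[...,1]>0)&(t[...,1]<.16)
q=(t[m][:,:2]*1000).astype(np.float32); print(m.sum(),cv2.minEnclosingCircle(q) if len(q) else '')
cv2.imwrite('pics/t8.png',cv2.resize(c['image'][90:300,140:420][...,::-1],None,fx=2.8,fy=2.8))
E
```

```text
t 20.65 tcp [ 0.5365 -0.2317  0.218 ] track mm [ -13.3 -258.2  148. ] xang err 0.57 tilt z [ 0.114  0.034 -0.993]
F track [-0.72  0.88 -0.58] w 0.0003 q [-0.45  0.35  0.09  1.22  0.08  0.98]
1653 ((3.051889419555664, 79.23849487304688), 59.577491760253906)
```

View pics/t8.png

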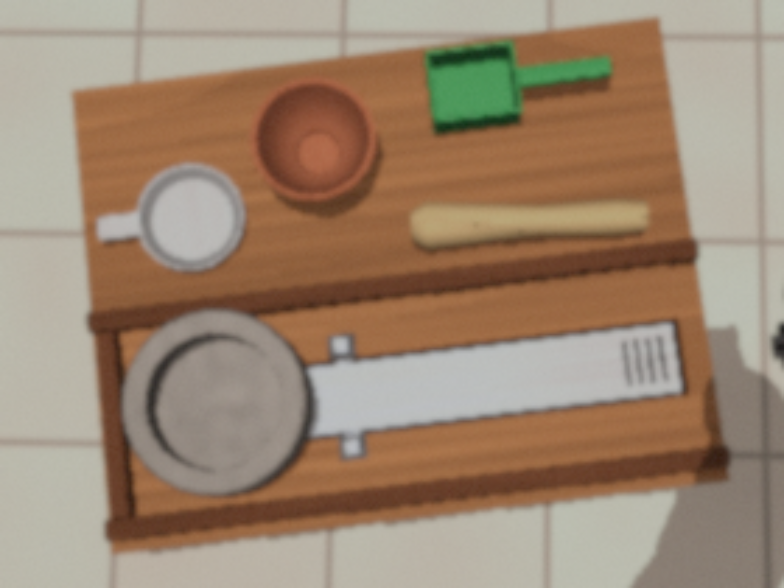

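The mortar, at crop pixel (218,400), is wholly past the teeth at (342,347) and (353,444), at y≈79 and x≈3 (calibration about 2 mm). Last check: teeth height and bystanders.

```bash
python3 - <<'E'
from h import *
a=dict(np.load('top0.npz')); c=dict(np.load('top8.npz'))
P=pts(c); t=(P-S)@T.T*1000
for sx in (34,-34):
    m=(abs(t[...,0]-sx)<5)&(abs(t[...,1])<6); print('tooth',sx,'z',np.percentile(t[m][:,2],[50,90]).round(1))
m=(abs(t[...,0])<15)&(t[...,1]>-190)&(t[...,1]<-10); print('plate z',np.median(t[m][:,2]).round(1))
m=(np.hypot(t[...,0]-2,t[...,1]-79)<57)&(np.hypot(t[...,0]-2,t[...,1]-79)>46)&(t[...,2]>35)
A=np.c_[t[m][:,:2],np.ones(m.sum())]; print('rim plane',np.linalg.lstsq(A,t[m][:,2],rcond=None)[0].round(4),'med',np.median(t[m][:,2]).round(1))
d=np.abs(a['image'].astype(int)-c['image']).max(-1); ty=(pts(c,.07)-S)@T.T*1000
m=(ty[...,0]>85)&(ty[...,0]<230)&(abs(ty[...,1]+40)<200); print('changed px at back',(d[m]>50).sum(),'of',m.sum())
if (abs(bot.get_obs()['ft_force'])<3).all(): order.job_done(); print('handed in')
E
```

```text
tooth 34 z [ 8.1 10. ]
tooth -34 z [7.6 9.4]
plate z -2.1
rim plane [-4.00000e-04  1.80000e-03  4.36413e+01] med 43.8
changed px at back 0 of 15425
the job is handed in; nothing more can be done
handed in
```

The mortar is in the closed bay with the teeth up behind it, and the job is handed in. I pressed the plate down behind it with the shut fingers, pushed it along in three strokes, backed off and let the plate spring up.

My last checks, against the final top picture:
- **Mortar position:** its centre is about 79 mm past the stop line. Across the track my measurements differ, from about 1 to 5 mm off the centre line (the last top view gave 3 mm). The fences allow only 2 mm and the limit is 6 mm.
- **Mortar level:** the rim is 43.8 mm above the shelf, with a slope under 0.002 rad.
- **Plate and teeth:** the plate's top is 2.1 mm below the shelf, and the teeth are up about 8 mm, so the plate is fully up.
- **Bystanders:** no pixels changed on the back of the shelf since the start.
- **Robot:** it is clear of everything. The clock was about 21 s at hand-in.

**What went wrong on the way:**
- The fingertip stuck on the plate, with friction around 0.8 of the press. This tilted the tool by up to about 0.12 rad and pulled it up to 14 mm sideways, close to the slot's wall.
- I let the plate up once before the teeth to recentre, with the mortar still at its starting place. Later I straightened the tool by pressing firmly (up to about 40 N) with the plate held down.
- I could not read the plate joint directly. While the mortar was over the teeth, tool height and force readings between strokes put the plate near fully down.

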